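# Open the beacon's sockets and plug in the relays

## Task

First take the socket wrench off the beacon and lay it flat and wholly on the black rubber tool mat; then lift the three aluminium blanking plates off the sockets and stack them on the wooden plate rest in one square pile, their edges in line with the rest. Then plug every relay on the rack fully home into a beacon socket of its own, upright with the head's shoulder down on the beacon, leave the other things on the rack where they are, and at the end have the wrench and the pile still in order.

Things in the scene. Friction and masses are not known exactly. Their poses are not given: they have to be found in the camera images.
- beacon: Yellow beacon unit, fixed: housing 195 mm deep (x, -60 to +135 mm), 290 mm long (y, -145 to +145 mm), flat top 56 mm above the rack. Origin on the rack under the middle socket; x points to its back, y runs along the row of sockets. An amber lamp dome (52 mm wide, 38 mm high) stands on the top, 105 mm behind the row. Place and yaw vary.
- socket0 (a point): Centre of the mouth of a square socket in the beacon's top, level with the top (56 mm up), at y = -92 mm in the beacon's frame; same axes as the beacon. The hole is 43 mm square, 34 mm deep, with a 2 mm chamfer. At the start it is covered by a plate.
- socket1 (a point): Centre of the mouth of a square socket in the beacon's top, level with the top (56 mm up), at y = 0 mm in the beacon's frame; same axes as the beacon. The hole is 43 mm square, 34 mm deep, with a 2 mm chamfer. At the start it is covered by a plate.
- socket2 (a point): Centre of the mouth of a square socket in the beacon's top, level with the top (56 mm up), at y = +92 mm in the beacon's frame; same axes as the beacon. The hole is 43 mm square, 34 mm deep, with a 2 mm chamfer. At the start it is covered by a plate.
- plate0: Loose aluminium blanking plate, a plain flat rectangle 50 mm (x) by 80 mm (y) by 14 mm thick, 150 g; three alike. Origin at the centre of its underside, z up. At the start it lies on the beacon's top over one socket, long side along the row.
- plate1: Loose aluminium blanking plate, a plain flat rectangle 50 mm (x) by 80 mm (y) by 14 mm thick, 150 g; three alike. Origin at the centre of its underside, z up. At the start it lies on the beacon's top over one socket, long side along the row.
- plate2: Loose aluminium blanking plate, a plain flat rectangle 50 mm (x) by 80 mm (y) by 14 mm thick, 150 g; three alike. Origin at the centre of its underside, z up. At the start it lies on the beacon's top over one socket, long side along the row.
- wrench: Chrome socket wrench, 190 mm long, lying along its x, flat underside; bar 18 mm wide (y) and 16 mm high, round head 40 mm across and 22 mm high at +x. 250 g (varies). Origin at the middle of its underside, which is also its centre of mass: grip the bar there. At the start it lies across the tops of the plates, 70 mm above the rack.
- wrench_head (a point): Head end of the wrench, at its underside, 95 mm from its origin along its +x.
- wrench_tail (a point): Handle end of the wrench, at its underside, 95 mm from its origin along its -x.
- mat: Black rubber tool mat lying fixed on the rack, 270 mm (x) by 130 mm (y) by 4 mm thick, to the left or right of the beacon. Origin under its centre on the rack, x along its long side.
- rest: Pale wooden plate rest fixed on the rack near the robot, a flat block 58 mm (x) by 88 mm (y) by 12 mm high. Origin under its centre on the rack. The plates are piled on its top; x is its short side.
- relay0: Relay, a loose block plug 60 mm high, bottom-heavy, 160 g (varies): square grey foot 40 mm wide, 30 mm high; above it a square black head 54 mm wide, 30 mm high, shiny on top. The foot enters a socket until the head's shoulder rests on the beacon's top. Origin at the centre of the foot's underside, z up. Stands upright near the robot at any yaw. Two or three relays are present.
- relay1: Relay, a loose block plug 60 mm high, bottom-heavy, 160 g (varies): square grey foot 40 mm wide, 30 mm high; above it a square black head 54 mm wide, 30 mm high, shiny on top. The foot enters a socket until the head's shoulder rests on the beacon's top. Origin at the centre of the foot's underside, z up. Stands upright near the robot at any yaw. Two or three relays are present.
- relay2: Relay, a loose block plug 60 mm high, bottom-heavy, 160 g (varies): square grey foot 40 mm wide, 30 mm high; above it a square black head 54 mm wide, 30 mm high, shiny on top. The foot enters a socket until the head's shoulder rests on the beacon's top. Origin at the centre of the foot's underside, z up. Stands upright near the robot at any yaw. Two or three relays are present.
- cap: Bystander: black plastic antenna cap, 54 mm wide, 62 mm high, beside the beacon's left end. Origin under its centre.
- punch: Bystander: dull aluminium rivet punch, 150 mm long, 18 mm thick, lying beside the beacon's right end. Origin under the middle of its 120 mm grip.
- mug: Bystander: steel mug, 80 mm wide, 85 mm high, at the left. Origin under its centre.
- case: Bystander: grey hard case fixed on the rack, 250 x 120 x 45 mm high, on the side of the beacon where the mat is not. Origin under its centre, x along its long side.
Not all that is in view belongs to the job. What is shaped like the plate0 but turquoise is not meant.

How it is judged:
On the way, in this order (a step that is already met when the one before it is completed fails the run):
1. the wrench lies wholly on the tool mat (x of wrench_head in the frame of mat between -0.135 and 0.135 m and y of wrench_head in the frame of mat between -0.065 and 0.065 m and z of each of wrench_head, wrench_tail in the frame of mat below 0.012 m and x of wrench_tail in the frame of mat between -0.135 and 0.135 m and y of wrench_tail in the frame of mat between -0.065 and 0.065 m and linear speed of wrench below 0.02 m/s), for 0.2 s.
2. all three plates lie in a square pile on the rest (horizontal distance between each of plate0, plate1, plate2 and rest below 0.008 m and angle between the x axis of each of plate0, plate1, plate2 and the x axis of rest, either way round below 0.12 rad and angle between each of plate0, plate1, plate2's own z axis and vertical below 0.06 rad and z of plate0 in the frame of rest between 0.008 and 0.044 m and linear speed of each of plate0, plate1, plate2 below 0.02 m/s and z of plate1 in the frame of rest between 0.008 and 0.044 m and z of plate2 in the frame of rest between 0.008 and 0.044 m), for 0.2 s.
At the end, for the whole second after the job is handed in: Wrench ends over the mat, within 8 mm of its top; the three plates flat in one pile, each within 8 mm of the rest's centre and 0.12 rad of its axes; every present relay upright in a socket, within 5 mm of its centre, foot at least 28.5 of 30 mm deep; all at rest (all of step 1 and all of step 2 and ((horizontal distance between relay0 and socket0 below 0.005 m and z of relay0 in the frame of socket0 below -0.0285 m) or (horizontal distance between relay0 and socket1 below 0.005 m and z of relay0 in the frame of socket1 below -0.0285 m) or (horizontal distance between relay0 and socket2 below 0.005 m and z of relay0 in the frame of socket2 below -0.0285 m)) and angle between each of relay0, relay1, relay2's own z axis and vertical below 0.06 rad and linear speed of each of relay0, relay1, relay2 below 0.02 m/s and ((horizontal distance between relay1 and socket0 below 0.005 m and z of relay1 in the frame of socket0 below -0.0285 m) or (horizontal distance between relay1 and socket1 below 0.005 m and z of relay1 in the frame of socket1 below -0.0285 m) or (horizontal distance between relay1 and socket2 below 0.005 m and z of relay1 in the frame of socket2 below -0.0285 m)) and ((horizontal distance between relay2 and socket0 below 0.005 m and z of relay2 in the frame of socket0 below -0.0285 m) or (horizontal distance between relay2 and socket1 below 0.005 m and z of relay2 in the frame of socket1 below -0.0285 m) or (horizontal distance between relay2 and socket2 below 0.005 m and z of relay2 in the frame of socket2 below -0.0285 m))); the robot touches nothing.
It fails at once if the cap is moved more than 3 cm (distance of cap from where it was at the start of the episode above 0.03 m).
It fails at once if the punch is moved more than 3 cm (distance of punch from where it was at the start of the episode above 0.03 m).
It fails at once if the mug is moved more than 3 cm (distance of mug from where it was at the start of the episode above 0.03 m).
Of relay0, relay1, relay2 only 2 to 3 are there at a start; the rules pass over those that are not, and their reading is None.
At some moment in a run one of relay0, relay1, relay2, wrench may be knocked a few centimetres aside while the robot is not near it.
It also fails if it takes over 208 s, if anything falls off the work surface, if the arm or the gripper's body presses on something with over 40 N, if the wrist force passes 120 N, or if a joint passes its speed limit or range.

## Robot

A 7-joint arm with a two-finger parallel gripper is mounted at the origin on the work surface. World frame = base frame: x ahead of the robot, y to its left, z up, the work surface at z = 0. Lengths are in m, angles in rad, forces in N, time in s.
With the tool pointing down it reaches from about 0.4 to 0.9 m from the base axis. Payload 5.5 kg.
Tool frame: the origin (TCP) lies at the very end of the fingers, on their centre line; the grasp point (between the pads) lies behind it (manip.grip_depth is the z of the grasp point in the tool frame, in m); z points along the fingers, y is the line along which they close (so a half turn about z gives the same grasp; the last joint's range is limited). The gripper opens to 85 mm and grips with 20 to 120 N. Pads are 22 mm wide; open, the fingers measure 114 mm over their backs; the gripper's body (76 mm by 85 mm) begins 54 mm behind the grasp point. The pads swing forward as they close: fully open they stand 13 mm farther back than shut.
Start: joints at [-1.015, 0.501, -0.427, 1.55, 0.221, 1.138, -0.21], TCP at [0.188, 0.622, 0.231] pointing down, gripper open.
Joint ranges: [-2.88, 2.88], [-0.31, 2.03], [-1.54, 1.56], [0.2, 2.42], [-1.41, 4.55], [0.19, 2.02], [-2.57, 2.57]. Speed limits (rad/s): [2.57, 2.57, 3.14, 3.14, 3.14, 3.14, 3.14].

## Interface

Orientations are given as [roll, pitch, yaw] about the fixed x, y, z axes, in that order (R = Rz(yaw) Ry(pitch) Rx(roll)).
In Python, from rig import manip gives the robot as it stands. Calls block until the motion is done:
- manip.move_ptp(position, orientation): joint-space move of the TCP to a pose.
- manip.move_linear(position, ori=None, v=0.15, stop_force=None): straight line of the TCP; ori=None keeps the orientation; v is the mean speed in m/s. With stop_force (N) it stops when the force on the tool has changed by that much, and returns True; else False.
- manip.move_joints(angles): joint-space move.
- manip.grip(opening, effort=None): finger opening in m; effort is the grip in N (None keeps the last); returns when the fingers have stopped.
- manip.dwell(seconds).
- manip.inverse_kinematics(position, orientation): joint angles nearest the present ones, or None.
- manip.state(): the state.
- manip.read_camera(name): name is "scene" or "top"; returns a dict with "img" (480x640x3 uint8, blue, green, red), "fx", "fy", "cx", "cy" (pixels), "pose" (4x4, takes a point from camera to world coordinates). Camera axes: x right, y down, z forward; pixel columns grow to the right and rows downward; lengths in m; the calibration is good to about 2 mm. A picture is of the moment at which its call begins. There is no depth.
A pose or a line that the arm cannot do raises manip.MotionError and nothing moves.
- manip.sign_off(): hands the job in; it is judged then, once.
Trained networks look in the newest picture that a camera, given by its name, has taken for a name from the list of things; names that differ only in an ending like _2 or _b are one class to them, and where a whole thing is asked for, a point or a joint stands for the part that bears it (a point fixed in the world has none). Each returns a list of dicts, best first, with "conf" (0 to 1); they miss things now and then, are a little off and sometimes report something else, mostly with a low value. They report only what shows in the picture. A call takes as long as a camera call. They do not tell look-alikes from the thing itself.
- manip.outline_of(camera, target): "mask" (480x640 bool, what is visible of it) and "at" ([row, column] in pixels, amid what is visible of it).
- manip.spot_point(camera, target): "at" ([row, column] in pixels: a listed point, or the origin of a listed thing).
The state is a dict: "time_s": time; "q": joint angles; "qd": joint speeds; "joint_torque": joint torques, N m; "position": TCP position; "eef_rot": TCP orientation; "wrist_force": force on the tool from outside, world axes, zero at the start; "ft_torque": the same for the moment, N m; "gripper_width": finger opening in m; "grasp_force": force on a finger pad.
Only numpy, scipy, OpenCV 4.12 (cv2) and the standard library are available. Lean on these libraries where they do the work, as an engineer would, in place of code of your own. Each camera call takes 0.05 s, during which the arm holds its last target. There are 200 camera calls.

## Working session

There is one attempt and no reset: what is moved stays moved. The work goes in short steps, each a Python script; the robot and the scene stay as the last script left them, time stands still between calls to the robot, and variables do not carry over. Pictures are saved under pics/ and viewed, at most 14 in all, crops included, and the job is handed in when it is done.

```bash
ls; mkdir -p pics
python3 - <<'E'
from rig import manip
import cv2
print(manip.state(), manip.grip_depth)
for c in("scene","top"):
    r=manip.read_camera(c); cv2.imwrite(f"pics/{c}0.png",r["img"]); print(c,r["fx"],r["fy"],r["cx"],r["cy"],r["pose"].round(4).tolist() if hasattr(r["pose"],"round") else r["pose"])
    for t in["socket0","plate0","wrench","wrench_head","wrench_tail","mat","rest","relay0","cap","punch","mug","case","beacon"]:
        print(t,[(round(d["conf"],2),[round(float(v)) for v in d["at"]]) for d in manip.spot_point(c,t)])
E
```

```text
pics
{'time_s': 0.0, 'q': array([-1.01479894,  0.50188124, -0.4267659 ,  1.55146131,  0.22079917,
        1.13827791, -0.21031974]), 'qd': array([-0.00029666, -0.00055528, -0.00037891,  0.00135064, -0.00041202,
       -0.00044805,  0.00016408]), 'joint_torque': array([ 4.60656356e-04, -5.69535649e+01, -5.81583649e+00, -2.80932641e+01,
        1.07080978e-02,  1.22303143e-02,  8.98202217e-06]), 'position': array([0.18746416, 0.62165283, 0.23023146]), 'eef_rot': array([-3.13962053e+00, -6.70765986e-05,  2.84881003e+00]), 'wrist_force': array([-0.58867146, -0.18988584, -0.10969692]), 'ft_torque': array([ 0.00602963,  0.02730332, -0.07008001]), 'grasp_force': 0.0, 'gripper_width': 0.0851187313751299} -0.0187
scene 500.9094894586565 500.9094894586565 317.75171341727906 239.88537865774782 [[-0.1737, 0.8181, -0.5482, 1.1558], [0.9848, 0.1494, -0.0891, 0.1009], [0.009, -0.5553, -0.8316, 1.0456], [0.0, 0.0, 0.0, 1.0]]
socket0 [(0.74, [296, 302]), (0.68, [286, 262]), (0.68, [302, 345]), (0.21, [309, 199])]
plate0 [(0.95, [298, 347]), (0.91, [283, 263]), (0.87, [177, 223]), (0.81, [293, 301]), 
[... 687 characters left out ...]
-0.9967, 1.1288], [0.0, 0.0, 0.0, 1.0]]
socket0 [(0.88, [196, 359]), (0.85, [194, 322]), (0.71, [196, 286])]
plate0 [(0.87, [196, 284]), (0.84, [198, 362]), (0.84, [332, 440]), (0.77, [193, 322]), (0.76, [266, 534]), (0.62, [336, 242])]
wrench [(0.63, [198, 317]), (0.54, [276, 404])]
wrench_head [(0.72, [195, 279]), (0.22, [191, 322])]
wrench_tail [(0.95, [201, 359])]
mat [(0.98, [232, 462]), (0.64, [197, 285]), (0.26, [200, 356])]
rest [(0.75, [285, 236])]
relay0 [(0.91, [277, 290]), (0.62, [283, 352]), (0.57, [279, 405])]
cap [(0.78, [198, 226])]
punch [(0.66, [171, 412]), (0.33, [196, 360])]
mug [(0.79, [317, 126])]
case [(0.86, [241, 182]), (0.45, [196, 323])]
beacon [(0.56, [196, 321])]
```

View pics/scene0.png

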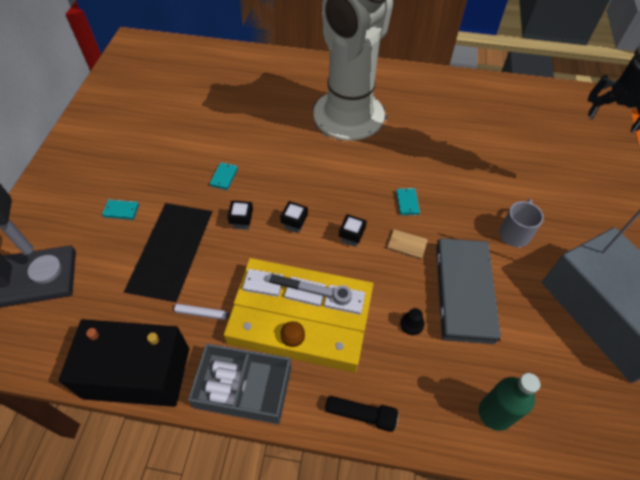

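View pics/top0.png

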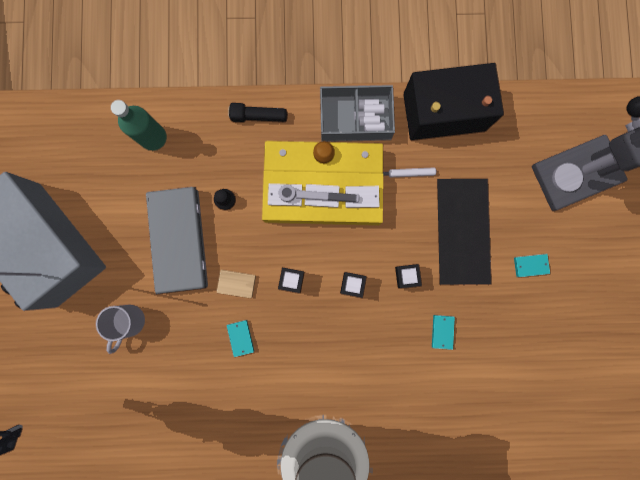

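The scene picture shows the beacon at about (305,310) with the wrench and three plates on it, relays at (212,240), (215,294) and (230,352), and the rest at (408,244). The top picture shows the relays at (291,280), (353,285) and (408,276), the rest at (236,284), the mat at (464,231), and the wrench with its head on the left at (288,193). Turquoise decoys lie around the rack.

```bash
cat > h.py <<'E'
from rig import manip
import numpy as np, cv2
def ray(r,uv):
    uv=np.atleast_2d(np.asarray(uv,float)); P=np.asarray(r["pose"])
    d=np.c_[(uv[:,0]-r["cx"])/r["fx"],(uv[:,1]-r["cy"])/r["fy"],np.ones(len(uv))]@P[:3,:3].T
    return P[:3,3],d
def onz(r,uv,z):
    o,d=ray(r,uv); return (o+d*((z-o[2])/d[:,2:]))[:,:2]
def proj(r,X):
    P=np.asarray(r["pose"]); c=(np.atleast_2d(X)-P[:3,3])@P[:3,:3]
    return np.c_[c[:,0]/c[:,2]*r["fx"]+r["cx"],c[:,1]/c[:,2]*r["fy"]+r["cy"]]
def tri(r1,a,r2,b):
    o1,d1=ray(r1,a);o2,d2=ray(r2,b);A=np.c_[d1[0],-d2[0]];s=np.linalg.lstsq(A,o2-o1,rcond=None)[0]
    p,q=o1+d1[0]*s[0],o2+d2[0]*s[1]; return (p+q)/2,np.linalg.norm(p-q)
def rect(r,mask,z):
    "metric min-area rectangle of a mask on plane z: centre, long, short, yaw of long side"
    c=max(cv2.findContours(mask.astype(np.uint8),cv2.RETR_EXTERNAL,cv2.CHAIN_APPROX_NONE)[0],key=cv2.contourArea)
    h=cv2.convexHull(c)[:,0,:]
    (cx,cy),(w,hh),a=cv2.minAreaRect((onz(r,h,z)*1000).astype(np.float32))
    if w<hh:w,hh,a=hh,w,a+90
    a=(a+90)%180-90
    return np.array([cx/1000,cy/1000]),w,hh,a
E
python3 - <<'E'
from h import *
R={c:manip.read_camera(c) for c in("top","scene")}
import pickle
Z=dict(plate0=.07,wrench=.086,mat=.004,rest=.012,relay0=.06,beacon=.056,cap=.062,case=.045,punch=.018,mug=.085)
M={}
for c in R:
  for t,z in Z.items():
    M[c,t]=manip.outline_of(c,t)
    for d in M[c,t]:
      if d["conf"]<.3: continue
      ce,w,h,a=rect(R[c],d["mask"],z); print(c,t,round(d["conf"],2),np.round(d["at"]),ce.round(4),round(w),round(h),round(a,1),int(d["mask"].sum()))
pickle.dump((R,M),open("m.pkl","wb"))
# bright tops of relays
P={}
for c in R:
  hsv=cv2.cvtColor(R[c]["img"],cv2.COLOR_BGR2HSV)
  P[c]=[]
  for d in M[c,"relay0"]:
    b=(hsv[...,2]>130)&(hsv[...,1]<90)&d["mask"]
    if b.sum()>20:
        v,u=np.nonzero(b);P[c].append((u.mean(),v.mean()));ce,w,h,a=rect(R[c],b,.06);print(c,P[c][-1],b.sum(),ce.round(4),round(w),round(h),round(a,1))
for a in P["top"]:
  for b in P["scene"]:
    p,e=tri(R["top"],a,R["scene"],b)
    if e<.012:print(p.round(4),round(e,4))
E
```

```text
top plate0 0.9 [339. 240.] [0.3122 0.1888] 77 49 13.7 687
top plate0 0.84 [198. 320.] [ 0.6251 -0.0072] 79 15 85.2 365
top plate0 0.76 [333. 443.] [ 0.3153 -0.2825] 76 50 -5.3 713
top plate0 0.75 [266. 532.] [ 0.4657 -0.5009] 82 48 -85.8 674
top plate0 0.73 [194. 361.] [ 0.6396 -0.1031] 79 51 88.7 572
top plate0 0.63 [200. 279.] [0.6478 0.0804] 79 53 89.1 432
top wrench 0.81 [199. 315.] [ 0.6449 -0.0007] 186 41 87.7 782
top mat 0.84 [233. 464.] [ 0.558  -0.3645] 267 131 -1.4 5465
top mat 0.58 [278. 408.] [ 0.4474 -0.2191] 64 60 -87.0 580
top mat 0.57 [284. 234.] [0.4388 0.2104] 89 58 79.1 809
top rest 0.62 [284. 233.] [0.4395 0.2092] 93 62 79.2 893
top rest 0.38 [199. 226.] [0.6512 0.2367] 55 54 89.5 406
top relay0 0.97 [285. 355.] [ 0.431  -0.0781] 58 55 77.3 538
top relay0 0.93 [278. 291.] [0.4448 0.0688] 55 54 78.3 509
top relay0 0.86 [279. 408.] [ 0.4474 -0.2088] 58 54 -84.3 547
top beacon 0.81 [174. 321.] [ 0.6785 -0.0114] 289 201 87.3 7358
top cap 0.71 [195. 365.] [ 0.6411 -0.105 ] 82 51 88.7 591
top cap 0.54 [199. 224.] [0.6409 0.2258] 52 48 62.0 362
top case 0.71 [243. 175.] 
[... 1463 characters left out ...]
loat64(353.1788990825688), np.float64(284.38990825688074)) 218 [ 0.4311 -0.0776] 35 34 -12.7
top (np.float64(290.44545454545454), np.float64(279.90909090909093)) 220 [0.4455 0.0707] 35 34 -12.7
top (np.float64(409.2073732718894), np.float64(275.68202764976957)) 217 [ 0.4485 -0.2113] 35 35 4.8
scene (np.float64(352.6060606060606), np.float64(224.46666666666667)) 165 [0.4464 0.0702] 35 34 -12.4
scene (np.float64(239.11464968152868), np.float64(208.71337579617835)) 157 [ 0.4491 -0.2116] 34 34 -79.6
scene (np.float64(293.65806451612906), np.float64(210.91612903225806)) 155 [ 0.432  -0.0782] 35 34 78.1
[ 0.4312 -0.078   0.0585] 0.0005
[0.4455 0.0705 0.0583] 0.0005
[ 0.4485 -0.212   0.058 ] 0.0003
```

Run:
```python
import cv2
a=cv2.imread("pics/top0.png")[130:310,205:500]
cv2.imwrite("pics/crop1.png",cv2.resize(a,None,fx=2.7,fy=2.7,interpolation=cv2.INTER_CUBIC))
```

```text
(no output)
```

View pics/crop1.png

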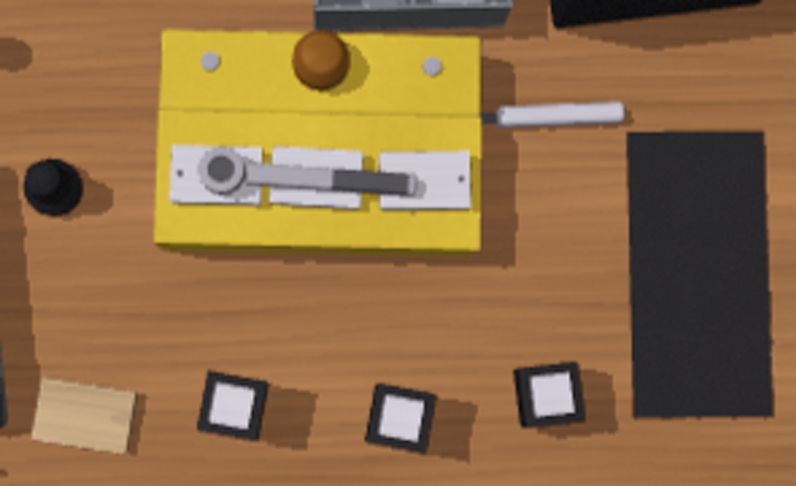

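The crop confirms the poses: the wrench head is at crop (223,171), its tail at (415,184), and the plates are at (215,173), (316,178) and (425,180). First move: the wrench.

```bash
cat >> h.py <<'E'
def best(p,yaw,step=180):
    "tool-down yaw (deg, mod step) with the least last-joint angle"
    o=[]
    for k in range(360//step):
        y=np.radians(yaw+k*step); y=(y+np.pi)%(2*np.pi)-np.pi
        q=manip.inverse_kinematics(list(p),[np.pi,0,y])
        if q is not None:o.append((abs(q[6]),y))
    return min(o)[1]
def O(y):return [np.pi,0,y]
def above(x,y,yaw,z=.2):manip.move_ptp([x,y,z],O(yaw))
def lin(x,y,z,v=.15,f=None):return manip.move_linear([x,y,z],None,v,f)
def st():
    s=manip.state();return dict(t=round(s["time_s"],1),p=s["position"].round(4),w=round(s["gripper_width"],4),g=round(s["grasp_force"],1),f=s["wrist_force"].round(1),e=s["eef_rot"].round(3))
E
python3 - <<'E'
from h import *
import pickle
R,M=pickle.load(open("m.pkl","rb"));r=R["top"]
h=onz(r,(287.6,193.3),.092)[0];t=onz(r,(358.7,198.1),.086)[0]
c=t+95/170*(h-t);a=np.degrees(np.arctan2(*(h-t)[::-1]));print(h,t,np.linalg.norm(h-t),c,a)
y=best((*c,.2),a);print(y)
above(*c,y,.2); print(st())
lin(*c,.075,.12); manip.grip(0.0,60);print(st())
lin(*c,.2);print(st())
r=manip.read_camera("top");cv2.imwrite("pics/w1.png",r["img"][130:310,205:500].repeat(2,0).repeat(2,1))
E
```

```text
[0.64696268 0.07133318] [ 0.63283694 -0.09487183] 0.1668041968877662 [ 0.64073074 -0.00199256] 85.14211381531747
1.486010218185041
{'t': 5.2, 'p': array([ 6.408e-01, -2.000e-04,  2.000e-01]), 'w': 0.0854, 'g': 0.0, 'f': array([ 0. ,  0.2, -0.4]), 'e': array([-3.142e+00, -1.000e-03,  1.488e+00])}
{'t': 7.0, 'p': array([ 0.6415, -0.002 ,  0.0757]), 'w': 0.0164, 'g': 59.8, 'f': array([-0.2,  0.3,  3.7]), 'e': array([ 3.14 , -0.   ,  1.486])}
{'t': 8.0, 'p': array([ 0.6396, -0.0019,  0.1985]), 'w': 0.0157, 'g': 59.0, 'f': array([-0.2,  0. , -3.2]), 'e': array([-3.139,  0.   ,  1.486])}
```

Run:
```python
from h import *
m=(.559,-.365)
y=best((*m,.2),-1.4);print(y)
above(*m,y,.15);lin(*m,.03);s=lin(*m,.008,.03,6);print(s,st())
manip.grip(.05);lin(*m,.2);print(st())
manip.dwell(.3)
r=manip.read_camera("top")
for d in manip.outline_of("top","wrench")[:2]:print(d["conf"],rect(r,d["mask"],.02))
# clear the view
above(.45,-.2,y,.35)
r=manip.read_camera("top");cv2.imwrite("pics/w2.png",cv2.resize(r["img"][130:310,205:500],None,fx=2.7,fy=2.7,interpolation=cv2.INTER_CUBIC))
```

```text
-0.024434609527920426
True {'t': 11.1, 'p': array([ 0.5587, -0.3647,  0.0097]), 'w': 0.0161, 'g': 60.0, 'f': array([-0.8,  0.3,  4.4]), 'e': array([-3.141e+00,  1.000e-03, -2.400e-02])}
{'t': 12.9, 'p': array([ 0.5584, -0.3645,  0.1988]), 'w': 0.05, 'g': 0.0, 'f': array([-0.3,  0.7, -0.3]), 'e': array([-3.139,  0.005, -0.024])}
0.59 (array([ 0.5569563 , -0.36157248]), 190.45654296875, 42.6124267578125, -2.7830352783203125)
0.52 (array([ 0.64907599, -0.10910924]), 84.79900360107422, 53.11656188964844, 88.66114807128906)
```

View pics/w2.png

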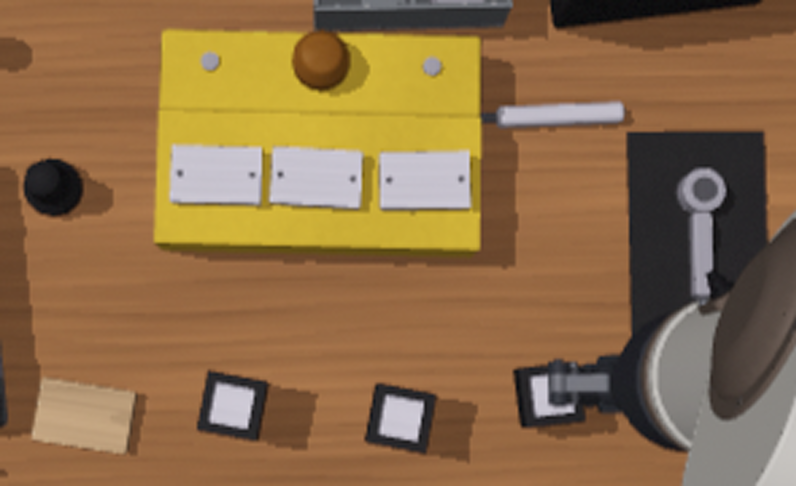

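The wrench lies on the mat at crop (700,230) and the three plates are uncovered at (216,175), (317,178) and (425,181). Next I measure the plates and the rest by colour and move the plates.

```bash
cat >> h.py <<'E'
def plates(r,z=.07):
    hsv=cv2.cvtColor(r["img"],cv2.COLOR_BGR2HSV)
    b=((hsv[...,2]>140)&(hsv[...,1]<70)).astype(np.uint8)
    b=cv2.morphologyEx(b,cv2.MORPH_CLOSE,np.ones((3,3)))
    o=[]
    for c in cv2.findContours(b,cv2.RETR_EXTERNAL,cv2.CHAIN_APPROX_NONE)[0]:
        m=np.zeros(b.shape,np.uint8);cv2.drawContours(m,[c],-1,1,-1)
        ce,w,h,a=rect(r,m,z)
        if 60<w<90 and 35<h<60:
            v,u=np.nonzero(m);o.append(((u.mean(),v.mean()),onz(r,(u.mean(),v.mean()),z)[0],round(w),round(h),round(a,1)))
    return o
E
python3 - <<'E'
from h import *
y=0
above(.35,-.45,y,.4)
R={c:manip.read_camera(c) for c in("top","scene")}
P={c:plates(R[c]) for c in R}
for c in R:
    for p in P[c]:print(c,p)
for a in P["top"]:
  for b in P["scene"]:
    p,e=tri(R["top"],a[0],R["scene"],b[0])
    if e<.01:print(p.round(4),round(e,4))
for c in R:
    d=manip.outline_of(c,"rest")[0];v,u=np.nonzero(d["mask"]);print(d["conf"],rect(R[c],d["mask"],.012),onz(R[c],(u.mean(),v.mean()),.012), R[c]["img"][d["mask"]].mean(0))
    i=R[c]["img"].astype(int);b=(i[...,0]>115)&(i[...,2]-i[...,0]>20)&cv2.dilate(d["mask"].astype(np.uint8),np.ones((5,5))).astype(bool)
    v,u=np.nonzero(b);print(b.sum(),rect(R[c],b,.012),onz(R[c],(u.mean(),v.mean()),.012))
E
```

```text
top ((np.float64(361.92672413793105), np.float64(195.9698275862069)), array([ 0.64078865, -0.10416614]), 79, 48, 88.6)
top ((np.float64(321.77042253521125), np.float64(195.06197183098593)), array([ 0.64523428, -0.00844919]), 80, 51, 85.3)
top ((np.float64(284.63521126760565), np.float64(194.1014084507042)), array([0.64963333, 0.07997245]), 79, 51, 88.7)
scene ((np.float64(221.6848635235732), np.float64(381.4987593052109)), array([ 0.87639839, -0.13139337]), 77, 53, -1.7)
scene ((np.float64(263.00798934753664), np.float64(281.65113182423437)), array([ 0.64403744, -0.10371636]), 82, 54, 89.5)
scene ((np.float64(370.5), np.float64(6.57051282051282)), array([-0.4604442 ,  0.00703666]), 84, 59, -2.5)
[ 0.6417 -0.1046  0.0655] 0.0001
0.71 (array([0.43995627, 0.20920874]), 86.53929138183594, 58.39631271362305, 80.47534942626953) [[0.4398588 0.2091079]] [126.92173913 162.26832298 192.68571429]
776 (array([0.43966019, 0.21007486]), 85.39244842529297, 55.81264114379883, 79.50836181640625) [[0.43980737 0.21035034]]
0.7 (array([0.4449404 , 0.20782974]), 86.35955810546875, 64.9685287475586, 78.32047271728516) [[0.44530822 0.20784548]] [ 85.06072874 127.68825911 164.6734143 ]Traceback (most recent call last):
  File "<stdin>", line 15, in <module>
  File "h.py", line 17, in rect
    c=max(cv2.findContours(mask.astype(np.uint8),cv2.RETR_EXTERNAL,cv2.CHAIN_APPROX_NONE)[0],key=cv2.contourArea)
ValueError: max() iterable argument is empty
```

```bash
cat >> h.py <<'E'
def plate_move(x,y,a,level,rx=.4400,ry=.2098,ra=79.5):
    w=best((x,y,.15),a);above(x,y,w,.15);manip.grip(.085)
    lin(x,y,.058,.12);manip.grip(.02,60);print("grip",st())
    lin(x,y,.17,.12)
    w=best((rx,ry,.15),ra);above(rx,ry,w,.15)
    lin(rx,ry,level+.014,.12);s=lin(rx,ry,level-.003,.02,5);print("down",s,st())
    manip.grip(.075);lin(rx,ry,.16,.15);print(st())
E
python3 - <<'E'
from h import *
plate_move(.6496,.0800,88.7,.012)
above(.35,-.45,0,.4)
r=manip.read_camera("top");print([p[1:] for p in plates(r,.026)])
cv2.imwrite("pics/p1.png",cv2.resize(r["img"][130:310,205:500],None,fx=2.7,fy=2.7,interpolation=cv2.INTER_CUBIC))
E
```

```text
grip {'t': 19.8, 'p': array([0.6506, 0.0801, 0.0593]), 'w': 0.0478, 'g': 62.5, 'f': array([-0.5,  0.5,  6.1]), 'e': array([ 3.140e+00, -1.000e-03,  1.548e+00])}
down True {'t': 23.6, 'p': array([0.44  , 0.21  , 0.0152]), 'w': 0.0479, 'g': 62.6, 'f': array([-0. ,  0.3,  5.4]), 'e': array([-3.141, -0.   ,  1.388])}
{'t': 25.1, 'p': array([0.4393, 0.2096, 0.1593]), 'w': 0.075, 'g': 0.0, 'f': array([-0.3, -0.2,  0.4]), 'e': array([-3.140e+00,  2.000e-03,  1.388e+00])}
[(array([0.43932769, 0.21039534]), 81, 52, 78.0), (array([ 0.64922555, -0.10843553]), 82, 50, 88.6), (array([ 0.65383851, -0.00885835]), 83, 53, 85.3)]
```

View pics/p1.png

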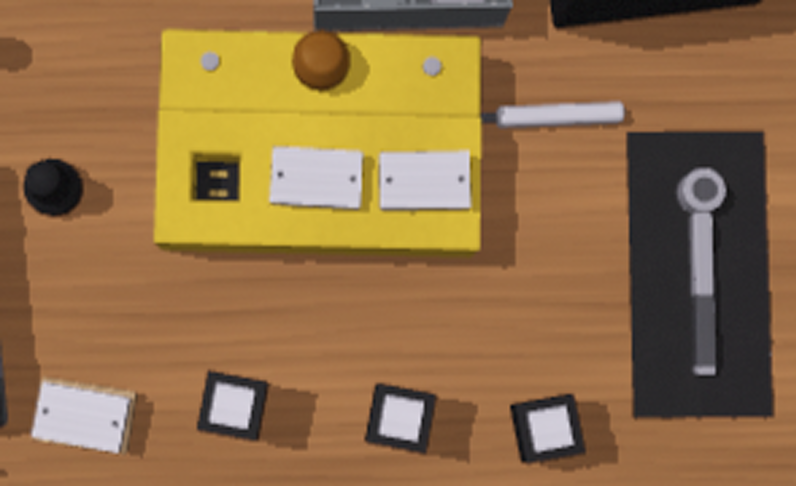

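The first plate lies squarely on the rest at crop (82,416), socket2 is open at (216,178), and the right relay has been knocked to (548,428). On with plates two and three.

Run:
```python
from h import *
plate_move(.6452,-.0084,85.3,.026)
plate_move(.6408,-.1042,88.6,.040)
above(.35,-.45,0,.4)
R={c:manip.read_camera(c) for c in("top","scene")}
print([p[1:] for p in plates(R["top"],.054)],st()["t"])
a=cv2.resize(R["top"]["img"][130:310,205:500],None,fx=2.7,fy=2.7,interpolation=cv2.INTER_CUBIC)
cv2.imwrite("pics/p3.png",a)
cv2.imwrite("pics/p3s.png",cv2.resize(R["scene"]["img"][190:380,210:440],None,fx=3,fy=3,interpolation=cv2.INTER_CUBIC))
import pickle;pickle.dump(R,open("m2.pkl","wb"))
```

```text
grip {'t': 31.4, 'p': array([ 0.6461, -0.0085,  0.0593]), 'w': 0.0477, 'g': 62.6, 'f': array([-0.6, -0.4,  6.1]), 'e': array([ 3.14 , -0.   ,  1.489])}
down True {'t': 35.2, 'p': array([0.44  , 0.21  , 0.0292]), 'w': 0.0482, 'g': 62.9, 'f': array([-2.1,  0.3,  6.9]), 'e': array([-3.141e+00, -1.000e-03,  1.388e+00])}
{'t': 36.7, 'p': array([0.4393, 0.2097, 0.1593]), 'w': 0.0749, 'g': 0.0, 'f': array([-0.1, -0.6, -0.1]), 'e': array([-3.140e+00,  1.000e-03,  1.388e+00])}
grip {'t': 39.7, 'p': array([ 0.6416, -0.1043,  0.0592]), 'w': 0.0482, 'g': 62.6, 'f': array([-0.7,  0.5,  6.6]), 'e': array([ 3.14 , -0.   ,  1.546])}
down True {'t': 43.7, 'p': array([0.44  , 0.21  , 0.0431]), 'w': 0.0481, 'g': 62.9, 'f': array([-1. ,  0.6,  7. ]), 'e': array([-3.141e+00, -1.000e-03,  1.388e+00])}
{'t': 45.0, 'p': array([0.4393, 0.2098, 0.1594]), 'w': 0.0751, 'g': 0.0, 'f': array([-1.1,  0.3, -0.3]), 'e': array([-3.140e+00,  1.000e-03,  1.388e+00])}
[(array([0.43950679, 0.20988753]), 81, 53, 80.2)] 47.6
```

View pics/p3.png

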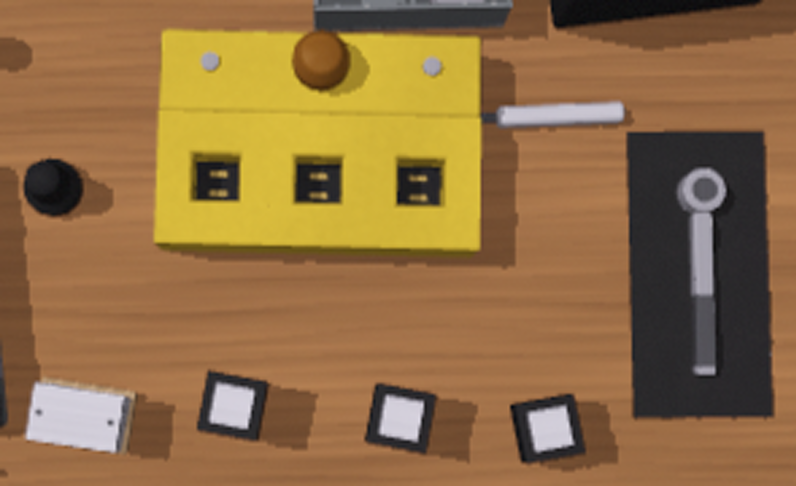

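View pics/p3s.png

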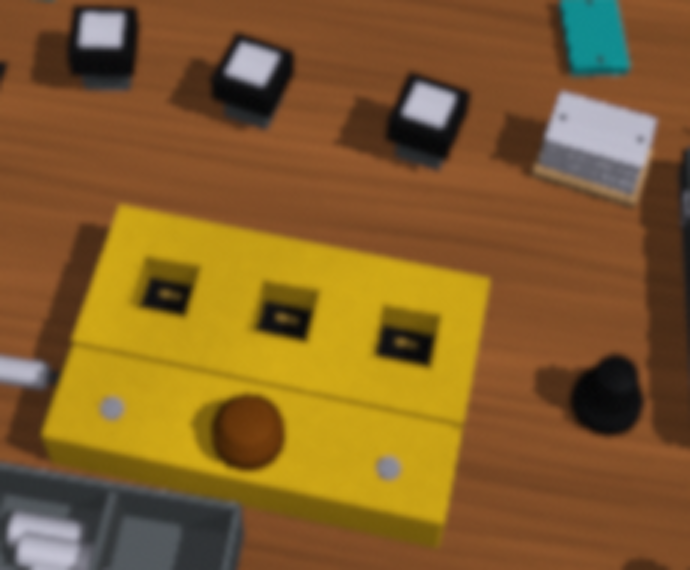

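All three sockets are empty, at top-crop (216,178), (318,180) and (420,183). The pile stands square on the rest and the wrench lies on the mat. Now I fit the beacon and measure the relays.

```bash
cat >> h.py <<'E'
def relays(R):
    P={}
    for c in R:
        hsv=cv2.cvtColor(R[c]["img"],cv2.COLOR_BGR2HSV);P[c]=[]
        b=((hsv[...,2]>130)&(hsv[...,1]<90)).astype(np.uint8)
        n,L,S,C=cv2.connectedComponentsWithStats(b)
        for i in range(1,n):
            if 120<S[i,4]<300:
                ce,w,h,a=rect(R[c],L==i,.06)
                if 31<w<40 and 31<h<40:P[c].append((C[i],onz(R[c],C[i],.06)[0],(a+45)%90-45))
    return P
E
python3 - <<'E'
from h import *
import pickle
R=pickle.load(open("m2.pkl","rb"))
for c in R:
    hsv=cv2.cvtColor(R[c]["img"],cv2.COLOR_BGR2HSV)
    yel=(hsv[...,0]>20)&(hsv[...,0]<32)&(hsv[...,1]>150)
    vm=np.median(hsv[...,2][yel]);b=yel&(hsv[...,2]>.8*vm)
    n,L,S,C=cv2.connectedComponentsWithStats(cv2.morphologyEx(b.astype(np.uint8),cv2.MORPH_CLOSE,np.ones((3,3))))
    i=1+S[1:,4].argmax();ce,w,h,a=rect(R[c],L==i,.056)
    ax=np.radians(a-90);u=np.array([np.cos(ax),np.sin(ax)]);o=ce-.0375*u
    print(c,"rect",ce.round(4),round(w),round(h),round(a,2),"origin",o.round(4))
    m=(L==i).astype(np.uint8);cs,hi=cv2.findContours(m,cv2.RETR_CCOMP,cv2.CHAIN_APPROX_NONE)
    for k,q in enumerate(cs):
        if hi[0][k][3]>=0 and 100<cv2.contourArea(q)<900:
            z=np.zeros_like(m);cv2.drawContours(z,[q],-1,1,-1);z&=1-m
            print("  hole",rect(R[c],z,.056),z.sum())
    for p in relays({c:R[c]})[c]:print("  relay",p)
E
```

```text
top rect [ 0.6828 -0.0117] 290 195 87.33 origin [ 0.6454 -0.01  ]
  hole (array([ 0.64104968, -0.10202856]), 44.245811462402344, 41.168907165527344, -1.71600341796875) 337
  hole (array([ 0.64567773, -0.01026998]), 44.01618576049805, 41.12499237060547, -1.3577041625976562) 332
  hole (array([0.65030731, 0.08259671]), 43.999656677246094, 43.57898712158203, -1.3567123413085938) 336
  relay (array([117.66494845, 106.89175258]), array([0.87641355, 0.48345951]), 0.5996257066726685)
  relay (array([290.44545455, 279.90909091]), array([0.44545732, 0.07067703]), -12.694953918457031)
  relay (array([353.21461187, 284.38356164]), array([ 0.43117222, -0.07775276]), -12.703071594238281)
  relay (array([408.46296296, 288.22685185]), array([ 0.4188168 , -0.20847105]), 9.181251525878906)
scene rect [ 0.6853 -0.0122] 290 196 87.29 origin [ 0.6479 -0.0104]
  hole (array([ 0.74805017, -0.02380557]), 63.557132720947266, 56.61555480957031, -79.12195873260498) 628
  hole (array([0.65345953, 0.08258138]), 44.088932037353516, 43.72610855102539, -2.2228012084960938) 353
  hole (array([ 0.64899481, -0.009054  ]), 44.39864730834961, 43.3137092590332, -1.1320724487304688) 344
  hole (array([ 0.64497583, -0.10020937]), 44.797611236572266, 42.88493347167969, -0.42815399169921875) 334
  relay (array([243.45890411, 199.51369863]), array([ 0.42000786, -0.20829474]), 10.41977310180664)
  relay (array([293.75163399, 210.92810458]), array([ 0.43229966, -0.07773094]), -10.80792236328125)
  relay (array([352.69325153, 224.48466258]), array([0.44678092, 0.07055675]), -12.413925170898438)
  relay (array([530.49659864, 381.97959184]), array([0.76575829, 0.47247083]), 10.180079460144043)
```

```bash
cat >> h.py <<'E'
B=np.array([.6460,-.0101]);YA=87.3
def sock(y):return B+y*np.array([np.cos(np.radians(YA)),np.sin(np.radians(YA))])
def pick_relay(x,y,a):
    w2=best((x,y,.15),a+90 if abs(a)<=45 else a)   # final grasp: closes along world x roughly
    w1=best((x,y,.15),np.degrees(w2)+90)
    manip.grip(.085)
    above(x,y,w1,.15);lin(x,y,.030,.12);manip.grip(.03,20);print("sq1",st())
    manip.grip(.085);lin(x,y,.10);above(x,y,w2,.10);lin(x,y,.028,.12);manip.grip(.03,60);print("sq2",st())
    lin(x,y,.16)
def insert(s,dz=.050):
    w=best((*s,.15),YA);above(*s,w,.16);lin(*s,.092,.12)
    f0=st()["f"];z=None
    for dx,dy in[(0,0),(.002,0),(-.002,0),(0,.002),(0,-.002),(.002,.002),(-.002,-.002),(.002,-.002),(-.002,.002)]:
        p=s+[dx,dy];lin(*p,.092,.1)
        h=lin(*p,dz,.025,15);q=st();print("ins",dx,dy,h,q)
        if q["p"][2]<.058:return True
    return False
E
python3 - <<'E'
from h import *
pick_relay(.4458,.0707,-12.7)
print(insert(sock(.092)))
E
```

```text
sq1 {'t': 51.5, 'p': array([0.4462, 0.071 , 0.0306]), 'w': 0.0534, 'g': 22.4, 'f': array([-0.7, -0.3,  6.8]), 'e': array([3.141e+00, 1.000e-03, 2.920e+00])}
sq2 {'t': 54.9, 'p': array([0.4464, 0.0709, 0.0288]), 'w': 0.0534, 'g': 62.4, 'f': array([-2. , -0.5,  5.5]), 'e': array([ 3.141e+00, -1.000e-03,  1.349e+00])}
ins 0 0 True {'t': 59.0, 'p': array([0.6503, 0.0818, 0.0549]), 'w': 0.0531, 'g': 63.7, 'f': array([-0.3, -0.5,  4.9]), 'e': array([-3.141, -0.   ,  1.524])}
True
```

```bash
cat > nxt.py <<'E'
from h import *
import sys
s=sock(float(sys.argv[1]));p=manip.state()["position"]
manip.grip(.085);lin(p[0],p[1],.2);above(.35,-.45,0,.4)
R={c:manip.read_camera(c) for c in("top","scene")};P=relays(R)
for c in P:print(c,P[c])
c=[q for q in P["top"] if q[1][0]<.56 and q[1][1]<.2]   # still on the rack
c=min(c,key=lambda q:np.hypot(*(q[1]-s)));print("take",c)
pick_relay(c[1][0]+.0005,c[1][1],c[2])
print(insert(s))
E
python3 nxt.py 0
```

```text
top [(array([117.66494845, 106.89175258]), array([0.87641355, 0.48345951]), 0.5996257066726685), (array([283.12669683, 193.04977376]), array([0.65428179, 0.0843217 ]), -1.3388442993164062), (array([353.17889908, 284.38990826]), array([ 0.43115937, -0.07766765]), -12.718978881835938), (array([408.46296296, 288.22685185]), array([ 0.4188168 , -0.20847105]), 9.181251525878906)]
scene [(array([243.45890411, 199.51369863]), array([ 0.42000786, -0.20829474]), 10.41977310180664), (array([293.75163399, 210.92810458]), array([ 0.43229966, -0.07773094]), -10.80792236328125), (array([345.80444444, 294.2       ]), array([0.63691371, 0.08120445]), -2.407379150390625), (array([530.52901024, 381.99317406]), array([0.76577497, 0.47253316]), 10.180079460144043)]
take (array([353.17889908, 284.38990826]), array([ 0.43115937, -0.07766765]), -12.718978881835938)
sq1 {'t': 66.4, 'p': array([ 0.432 , -0.0776,  0.0304]), 'w': 0.0536, 'g': 23.1, 'f': array([-0.8,  0.1,  5.5]), 'e': array([-3.141e+00, -1.000e-03, -2.220e-01])}
sq2 {'t': 69.7, 'p': array([ 0.4323, -0.0776,  0.0288]), 'w': 0.0533, 'g': 62.7, 'f': array([-2. ,  0.8,  6.5]), 'e': array([ 3.140e+00, -1.000e-03,  1.349e+00])}
ins 0 0 True {'t': 74.0, 'p': array([ 0.646 , -0.0101,  0.055 ]), 'w': 0.0536, 'g': 63.8, 'f': array([-1.4, -0.1,  5.2]), 'e': array([-3.141e+00, -1.000e-03,  1.524e+00])}
True
```

```bash
python3 nxt.py -0.092
python3 - <<'E'
from h import *
p=manip.state()["position"];manip.grip(.085);lin(p[0],p[1],.2);above(.35,-.45,0,.4);manip.dwell(.3)
R={c:manip.read_camera(c) for c in("top","scene")}
for c in R:
    print([(onz(R[c],q[0],.086)[0].round(4),q[2]) for q in relays({c:R[c]})[c]])
print([sock(y).round(4) for y in(-.092,0,.092)],[q[1:] for q in plates(R["top"],.054)],st())
cv2.imwrite("pics/f1.png",cv2.resize(R["top"]["img"][130:310,205:500],None,fx=2.7,fy=2.7,interpolation=cv2.INTER_CUBIC))
cv2.imwrite("pics/f2.png",cv2.resize(R["scene"]["img"][190:380,120:440],None,fx=2.4,fy=2.4,interpolation=cv2.INTER_CUBIC))
E
```

```text
top [(array([117.66494845, 106.89175258]), array([0.87641355, 0.48345951]), 0.5996257066726685), (array([283.19178082, 193.07762557]), array([0.65421024, 0.08416644]), -1.3388442993164062), (array([322.42990654, 193.94859813]), array([ 0.64986949, -0.01016934]), -1.353668212890625), (array([408.46296296, 288.22685185]), array([ 0.4188168 , -0.20847105]), 9.181251525878906)]
scene [(array([243.45890411, 199.51369863]), array([ 0.42000786, -0.20829474]), 10.41977310180664), (array([304.15384615, 285.65158371]), array([ 0.63231956, -0.01328008]), -2.565399169921875), (array([345.80444444, 294.2       ]), array([0.63691371, 0.08120445]), -2.407379150390625), (array([530.52881356, 381.99661017]), array([0.76578216, 0.47253236]), 10.180079460144043)]
take (array([408.46296296, 288.22685185]), array([ 0.4188168 , -0.20847105]), 9.181251525878906)
sq1 {'t': 80.8, 'p': array([ 0.4198, -0.2085,  0.0305]), 'w': 0.0536, 'g': 23.5, 'f': array([-0.1,  0.9,  6.2]), 'e': array([ 3.141e+00, -1.000e-03,  1.600e-01])}
sq2 {'t': 84.1, 'p': array([ 0.4201, -0.2087,  0.0289]), 'w': 0.0529, 'g': 62.9, 'f':
[... 187 characters left out ...]
': array([-3.141, -0.   ,  1.524])}
True
[(array([0.8657, 0.4717]), 0.5996257066726685), (array([0.649 , 0.0822]), -1.3388442993164062), (array([ 0.6447, -0.01  ]), -1.353668212890625), (array([ 0.6402, -0.102 ]), -1.746734619140625)]
[(array([ 0.6419, -0.1018]), -2.4882736206054688), (array([ 0.6461, -0.0103]), -2.565399169921875), (array([0.6506, 0.0817]), -2.407379150390625), (array([0.7761, 0.4628]), 10.180079460144043)]
[array([ 0.6417, -0.102 ]), array([ 0.646 , -0.0101]), array([0.6503, 0.0818])] [(array([0.43953359, 0.20993746]), 80, 53, 79.8)] {'t': 92.2, 'p': array([ 0.3502, -0.4499,  0.3999]), 'w': 0.085, 'g': 0.0, 'f': array([-0.2, -0.1,  0.3]), 'e': array([3.142, 0.   , 0.   ])}
```

View pics/f1.png

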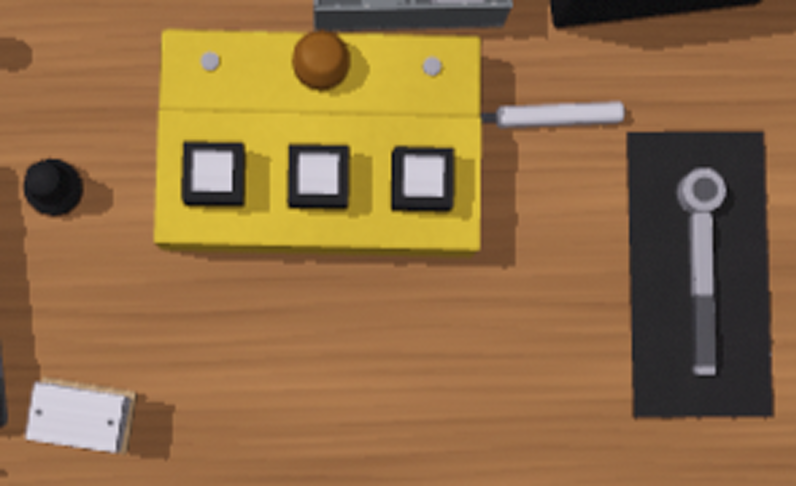

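View pics/f2.png

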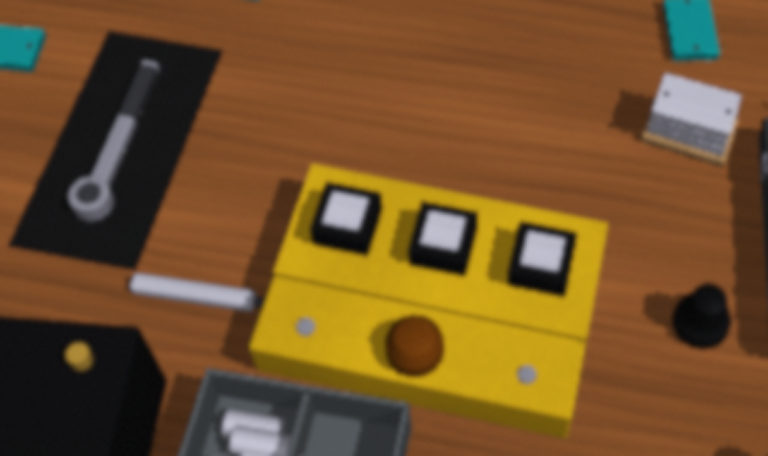

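All three relays sit flush in the sockets (top crop (214,172), (318,174), (423,176)). The wrench is on the mat, the pile is square on the rest, and the cap and punch are where they were. Handing in.

```bash
python3 -c "
from rig import manip
print(manip.sign_off())"
```

```text
the job is handed in; nothing more can be done
None
```

I handed the job in at about 92 s: the wrench is flat on the mat, the three plates are in a square pile on the rest, and all three relays are seated in their sockets. The last pictures before hand-in agree, but the hand-in returned no verdict.

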